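# Weigh a cast wax bar with the spatula and pack it

## Task

Slide the spatula under the wax bar in the cooling tray, lift the bar out on the blade without touching it with the gripper, set it down on the two rails of the scale and draw the spatula out, and put the spatula back on its rest. Then take the bar off the scale with the gripper and lay it flat in the empty carton, lowering it to the floor of the carton before letting go. Leave the jars and the loose jar lid where they are.

Things in the scene. Friction and masses are not known exactly. Their poses are not given: they have to be found in the camera images.
- spatula: Steel spatula, cranked neck, black handle, 230 mm, 150 g. +x: handle to blade tip, z up. Origin under the middle of the grip, level with the blade's underside (z = 0). Blade 2.5 mm thick, 32 wide, x = 55 to 155 mm. Neck rises from (x 57, z 1) to (x 32, z 46). Handle bar along x = -75 to 35, 22 mm wide (y), z = 38 to 58: grip across y from above at x = 0, z about 50 mm.
- spatula_rest: Fixed white plastic spatula rest. Its frame is that of the spatula lying on it, whose origin is then at (0, 0, 4 mm). Base plate 4 mm thick, x = -85 to 165 mm, 76 wide: the blade lies on it. At x = -58 mm a post, 14 mm long, top at z = 42 mm, carries the handle between two lugs, 42 mm apart, that reach z = 56 mm.
- wax_bar: Cast bar of beeswax, 100 mm (x) by 56 mm (y) by 16 mm thick, 60 to 115 g. Origin at the centre of its underside, z up. It starts in the cooling tray, lying along the tray's x on the rails; the tray walls leave no room for fingers.
- cooling_tray: Fixed aluminium cooling tray. Origin on the table under its middle; open end towards its -x, no wall there. Floor 3 mm, x = -55 to 63 mm. Two rails along x, 43 mm apart inside, 5 mm wide, 16 high (tops at z = 19), carry the bar over a free gap. Side walls (inner faces y = +-35) and end wall (inner face x = 59) reach z = 34 mm.
- scale: Fixed grey bench scale, 190 x 150 mm, display at its -x side. Origin on the table under the middle of the weighing place. Steel pan, top at z = 58 mm, x = -53 to 77, 140 wide. On it two rails along x = -52 to 52 mm, 43 mm apart inside, 5 wide, 16 high (tops at z = 74), centred on y = 0, open at both ends. The bar is to lie centred on both rails, along x.
- carton: Fixed empty open cardboard carton, outside 170 mm (x) by 150 mm (y) by 42 mm high, walls 4 mm, inner floor at z = 4 mm. Origin on the table under its centre.
- jar_a: closed glass jar of dark preserve with a brass lid, 62 mm across, 85 mm high, a bystander; origin at the centre of its underside
- jar_b: closed glass jar of dark preserve with a brass lid, 62 mm across, 85 mm high, a bystander; origin at the centre of its underside
- jar_c: closed glass jar of dark preserve with a brass lid, 62 mm across, 85 mm high, a bystander; origin at the centre of its underside
- jar_lid: loose brass jar lid lying flat, 68 mm across, 13 mm high, a bystander; origin at the centre of its underside
There are look-alikes about, which are no part of the job. Of the things that look like the spatula, the larger one is meant.

How it is judged:
By the outcome, as a careful person would: the job done as asked, in the order asked, and still so for the second after the job is handed in, with the robot touching nothing.
It also fails if it takes over 70 s, if anything falls off the work surface, if the arm or the gripper's body presses on something with over 40 N, if the wrist force passes 120 N, or if a joint passes its speed limit or range.

## Robot

A 7-joint arm with a two-finger parallel gripper is mounted at the origin on the work surface. World frame = base frame: x ahead of the robot, y to its left, z up, the work surface at z = 0. Lengths are in m, angles in degrees, forces in N, time in s.
With the tool pointing down it reaches from about 0.425 to 0.875 m from the base axis. Payload 4.7 kg.
Tool frame: the origin (TCP) lies on the centre line of the jaws, within the pads' length; the fingertips stand 17 mm ahead of it and the grasp point (between the pads) lies 2 mm behind it; z points along the fingers, y is the line along which they close (so a half turn about z gives the same grasp; the last joint's range is limited). The gripper opens to 87 mm and grips with 3 to 60 N. Pads are 19 mm wide; open, the fingers measure 117 mm over their backs; the gripper's body (75 mm by 190 mm) begins 51 mm behind the grasp point.
Start: joints at [64.693, 18.392, -4.016, 83.108, 1.295, 78.541, -3.26], TCP at [0.286, -0.584, 0.24] pointing down, gripper open.
Joint ranges: [-163.93, 163.93], [-17.29, 119.83], [-79.2, 71.16], [3.27, 140.29], [-89.18, 269.18], [5.43, 117.66], [-154.24, 154.24]. Speed limits (degrees/s): [147.25, 147.25, 180, 180, 180, 180, 180].

## Interface

Orientations are given as [roll, pitch, yaw] about the fixed x, y, z axes, in that order (R = Rz(yaw) Ry(pitch) Rx(roll)).
In Python, from cell import env, read_camera gives the robot as it stands.
- The arm moves only by the shell command python3 -m jog 'ROWS' [FORCE]. ROWS is JSON, a list of rows, each a list of 5 numbers: the opening, from 0 (shut) to 1 (fully open), then the shift along the tool's x, y, z each as a share of 0.02 m, from -1 to 1, then the turn about the tool's z as a share of 45 degrees, from -1 to 1. In form: [[gripper, x, y, z, yaw], ...]. A call has 1 to 12 rows; each row shifts and turns the commanded pose from where the row before left it, along the tool's axes as they then stand; what a row does not reach is not made up. A row lasts 1/12 s, in which the tool goes at most 41.7 mm and 7.16 degrees, less where a joint would pass 70% of its speed; a pose out of reach is approached as far as the arm can. A call with a number of a shift or a turn outside -1 to 1 is refused whole. A call with a gripper value outside its range is refused whole. The fingers move at their own pace and stop on an object; FORCE is the grip in N (left out, the last holds). Time passes only in rows, so rows that do not move let the fingers close. It gives the time, the measured TCP pose, the force, the opening and the grip force at its end, in the units of the state.
- env.get_obs(): the state, without advancing time (a new reading comes with each control period).
- read_camera(name): name is "scene" or "top" or "wrist"; returns a dict with "color" (480x640x3 uint8, red, green, blue), "range_z" (480x640 float32, m along the optical axis (not along the pixel's ray), 0 where there is no reading), "mtx" (3x3 intrinsics, pixels), "world_from_camera" (4x4, takes a point from camera to world coordinates); the wrist camera has in their place "T_tool_cam" (4x4, takes a point from camera to tool coordinates, whose origin is the TCP and whose axes are the flange's). Camera axes: x right, y down, z forward; pixel columns grow to the right and rows downward; lengths in m; the calibration is good to about 2 mm. A picture is of the moment at which its call begins: read the wrist's pose just before it.
- env.sign_off(): hands the job in; it is judged then, once.
The state is a dict: "time_s": time; "qpos": joint angles; "joint_velocities": joint speeds; "effort": joint torques, N m; "tool_pos": TCP position; "tool_rot": TCP orientation; "force": force on the tool from outside, world axes, zero at the start; "wrist_torque": the same for the moment, N m; "grip_width": finger opening in m; "grasp_force": force on a finger pad.
Only numpy, scipy, OpenCV 4.12 (cv2) and the standard library are available. Lean on these libraries where they do the work, as an engineer would, in place of code of your own. Each camera call takes 0.05 s, during which the arm holds its last target. There are 200 camera calls.

## Working session

There is one attempt and no reset: what is moved stays moved. The work goes in short steps, Python scripts to look and compute and a shell command to move; the robot and the scene stay as the last step left them, time stands still between calls to the robot, and variables do not carry over. Pictures are saved under pics/ and viewed, at most 10 in all, crops included, and the job is handed in when it is done.

```bash
mkdir -p pics; ls; cat > snap.py <<'E'
from cell import env, read_camera
import cv2,numpy as np,pickle
def snap(n,tag):
    o=env.get_obs(); c=read_camera(n); cv2.imwrite(f"pics/{tag}.png",c["color"][:,:,::-1]); c["obs"]=o
    pickle.dump(c,open(f"{tag}.pkl","wb")); return c
E
python3 - <<'E'
from snap import *
for n in ["top","scene"]:
    c=snap(n,n+"0"); print(n,c["mtx"].tolist(),np.round(c["world_from_camera"],3).tolist())
print(env.get_obs())
E
```

```text
pics
top [[587.5132770932737, 0.0, 314.1162289372758], [0.0, 587.5132770932737, 239.72085097927177], [0.0, 0.0, 1.0]] [[-0.022, -0.98, 0.197, 0.293], [-0.999, 0.016, -0.028, 0.015], [0.024, -0.197, -0.98, 1.318], [0.0, 0.0, 0.0, 1.0]]
scene [[507.16411210515264, 0.0, 319.8836465211999], [0.0, 507.16411210515264, 244.026479726915], [0.0, 0.0, 1.0]] [[0.448, 0.525, -0.723, 1.384], [0.894, -0.269, 0.359, -0.424], [-0.005, -0.807, -0.59, 0.769], [0.0, 0.0, 0.0, 1.0]]
{'time_s': 0.1, 'qpos': array([64.69141904, 18.43226054, -4.01601433, 83.16663137,  1.29489673,
       78.54124052, -3.25898157]), 'joint_velocities': array([-0.07524013, -0.0597042 , -0.0396157 , -0.10205063, -0.04474843,
        0.00039958,  0.06702245]), 'effort': array([ 6.95638046e-04, -4.92574418e+01, -4.05272003e-01, -3.13399243e+01,
       -6.40103244e-02,  3.95380938e-02,  1.24321919e-04]), 'tool_pos': array([ 0.28588871, -0.58324288,  0.23861108]), 'tool_rot': array([-1.79905094e+02,  5.19699314e-03,  2.61196073e+01]), 'force': array([-0.11785679, -0.2250421 , -1.04116438]), 'wrist_torque': array([ 0.01909382, -0.02344438, -0.02898181]), 'grasp_force': 0.0, 'grip_width': 0.0869317865792831}
```

View pics/top0.png

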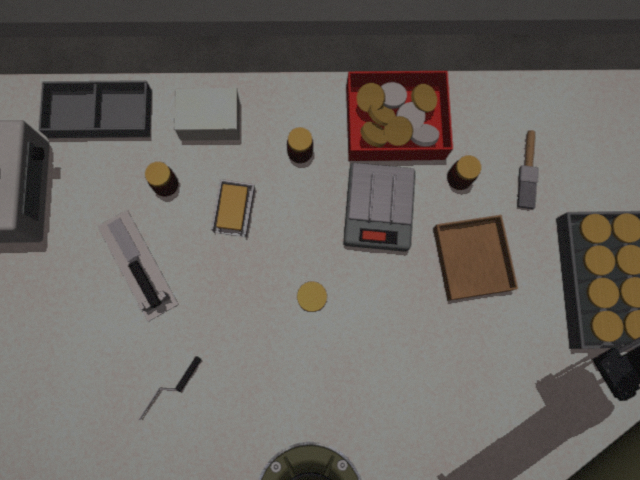

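View pics/scene0.png

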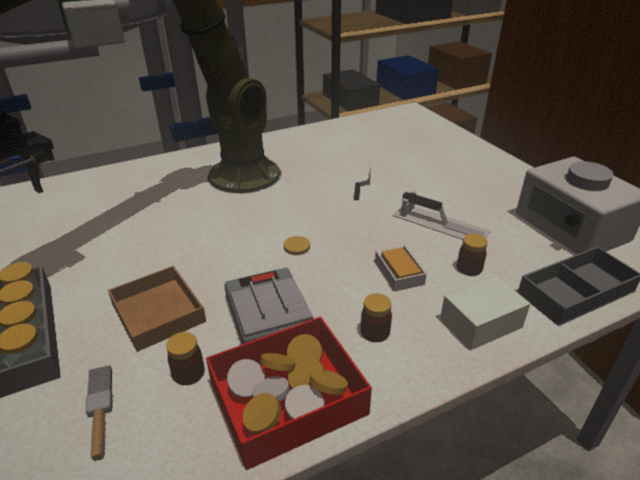

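```bash
cat > geo.py <<'E'
from snap import *
def load(t): return pickle.load(open(t+".pkl","rb"))
def W(c):
    if "world_from_camera" in c: return np.array(c["world_from_camera"])
    from scipy.spatial.transform import Rotation as R
    T=np.eye(4);T[:3,:3]=R.from_euler("xyz",c["obs"]["tool_rot"],degrees=True).as_matrix();T[:3,3]=c["obs"]["tool_pos"]
    return T@np.array(c["T_tool_cam"])
def ray(c,uv,z):
    uv=np.atleast_2d(uv).astype(float);M=W(c)
    d=np.c_[uv,np.ones(len(uv))]@np.linalg.inv(c["mtx"]).T@M[:3,:3].T;o=M[:3,3]
    return o+d*((z-o[2])/d[:,2])[:,None]
def cloud(c):
    v,u=np.mgrid[:480,:640];z=c["range_z"]
    p=np.stack([u*z,v*z,z],-1)@np.linalg.inv(c["mtx"]).T; M=W(c)
    q=p@M[:3,:3].T+M[:3,3]; q[z==0]=np.nan; return q
def rect(p): # min area rect on metric xy
    (c,s,a)=cv2.minAreaRect((np.asarray(p)[:,:2]*1000).astype(np.float32)); b=cv2.boxPoints((c,s,a))
    e1,e2=b[1]-b[0],b[2]-b[1]; e=e1 if np.hypot(*e1)>np.hypot(*e2) else e2
    return np.round(c,1),np.round(sorted(s),1),round(float(np.degrees(np.arctan2(e[1],e[0]))%180),2)
E
python3 - <<'E'
from geo import *
im=cv2.imread("pics/top0.png")
a=cv2.resize(im[140:440,95:268],None,fx=2,fy=2,interpolation=3)
b=cv2.resize(im[155:310,335:520],None,fx=2.4,fy=2.4,interpolation=3)
o=np.zeros((600,800,3),np.uint8);o[:a.shape[0],:a.shape[1]]=a;o[:b.shape[0],350:350+b.shape[1]]=b
cv2.imwrite("pics/crop0.png",o)
c=load("top0");q=cloud(c);hsv=cv2.cvtColor(im,cv2.COLOR_BGR2HSV)
for u,v in [(120,235),(145,280),(135,300),(234,207),(373,195),(376,237),(475,258),(440,260),(312,296),(172,388),(300,400),(400,380)]: print((u,v),np.round(q[v,u],4),hsv[v,u])
E
```

```text
(120, 235) [0.5747 0.4162 0.0063] [165   9 110]
(145, 280) [0.464  0.3429 0.0585] [140  25  31]
(135, 300) [4.275e-01 3.787e-01 1.000e-04] [ 38   8 136]
(234, 207) [0.6289 0.1563 0.0339] [ 19 143 137]
(373, 195) [ 0.6442 -0.1543  0.0624] [171  16 110]
(376, 237) [ 0.5521 -0.1591  0.0469] [  4 191 127]
(475, 258) [nan nan nan] [ 14 128 102]
(440, 260) [ 0.5037 -0.307   0.0117] [14 89 43]
(312, 296) [ 0.4279 -0.0154  0.0095] [ 21 143 136]
(172, 388) [0.2357 0.2896 0.0108] [ 8 11 94]
(300, 400) [nan nan nan] [ 30   6 136]
(400, 380) [ 0.241  -0.2045  0.0008] [ 20  11 138]
```

View pics/crop0.png

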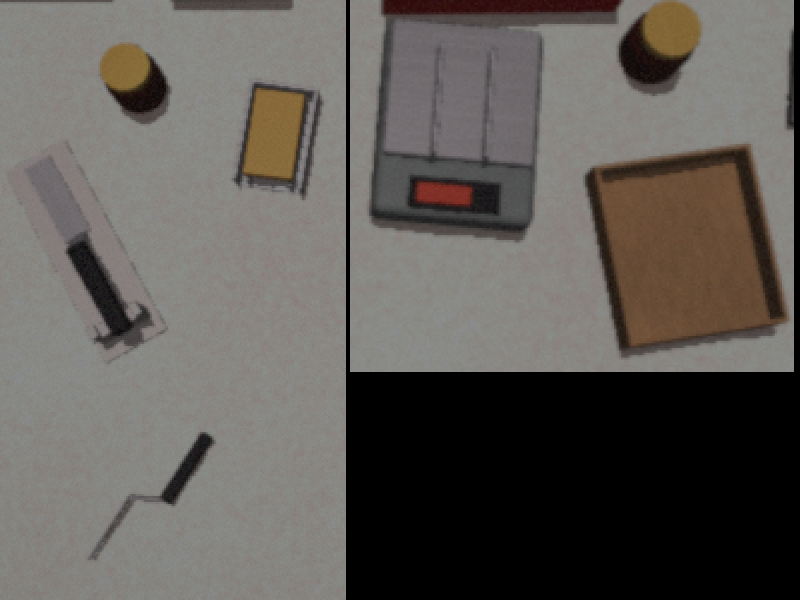

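Candidates for the spatula are at top px (140,265) lying on the white rest, (172,388) small and tipped on its side, and (528,170) with a wooden handle. The one on the rest is the larger, with a black handle and cranked neck, so it is the one meant. In the top view, the bar and tray are at (234,207) with the open end towards the robot, the scale at (380,207) and the carton at (475,258).

```bash
cat > meas.py <<'E'
from geo import *
def blobs(c,m,roi,amin=100):
    k=np.zeros(m.shape,np.uint8);x0,y0,x1,y1=roi;k[y0:y1,x0:x1]=m[y0:y1,x0:x1]*255
    cs,_=cv2.findContours(k,cv2.RETR_EXTERNAL,cv2.CHAIN_APPROX_NONE)
    return sorted([x[:,0,:] for x in cs if cv2.contourArea(x)>amin],key=len,reverse=True)
E
python3 - <<'E'
from meas import *
c=load("top0");h=cv2.cvtColor(c["color"],cv2.COLOR_RGB2HSV);H,S,V=[h[...,i].astype(int) for i in range(3)]
def show(n,m,roi,z,k=2):
    for b in blobs(c,m,roi)[:k]: print(n,len(b),rect(ray(c,b,z)))
show("bar",(S>110)&(V>90)&(H<30),(205,170,260,245),.035)
show("display",(S>150)&(H<8)|(V<40),(355,225,405,247),.047)
show("carton",(S>100)&(V>60),(425,205,525,310),.042)
show("handle",(V<55),(120,250,170,312),.060)
show("scale pan",(S<40)&(V>85)&(V<125),(345,160,418,225),.058)
show("lid",(S>100),(290,270,335,320),.013)
for u,v in [(120,225),(152,295),(300,190),(400,110)]: print(h[v,u])
E
```

```text
bar 129 (array([630.6, 162. ]), array([56.1, 99.4]), 171.84)
display 109 (array([ 554., -163.]), array([28.3, 82.3]), 84.88)
carton 527 (array([ 504.9, -380.4]), array([149.6, 168.6]), 7.61)
handle 136 (array([458.9, 334.5]), array([ 55.3, 111.8]), 20.8)
scale pan 261 (array([ 655.6, -177.7]), array([139.9, 143.9]), 83.13)
lid 82 (array([427.2, -14.3]), array([63.7, 65.2]), 12.59)
[158   9 113]
[15 15 34]
[ 10  17 139]
[  6  20 126]
```

```bash
cat > plan.py <<'E'
import sys
from snap import *
def plan(x,y,z,yaw=None,n=12):
    o=env.get_obs();p=o["tool_pos"];w=np.radians(o["tool_rot"][2]);d=np.array([x,y,z])-p
    tx=d[0]*np.cos(w)+d[1]*np.sin(w); ty=d[0]*np.sin(w)-d[1]*np.cos(w); t=np.array([tx,ty,-d[2]])
    print("pose",np.round(p,4),np.round(o["tool_rot"],2),"shift mm",np.round(t*1000,1),"shares/row for",n,np.round(t/.02/n,3),end=" ")
    if yaw is not None: print("turn deg",round(-(yaw-o["tool_rot"][2]),2),"share tot",round(-(yaw-o["tool_rot"][2])/45,3),end="")
    print()
if __name__=="__main__":
    a=[float(v) for v in sys.argv[1:]]; plan(*a[:3],yaw=a[3] if len(a)>3 else None,n=int(a[4]) if len(a)>4 else 12)
E
python3 plan.py 0.5 -0.16 0.30 -5 24; python3 -c "
from snap import *
c=read_camera('wrist');print(np.round(c['T_tool_cam'],3).tolist(),c['mtx'].tolist())"
```

```text
pose [ 0.2859 -0.5832  0.2386] [-1.7991e+02  1.0000e-02  2.6120e+01] shift mm [ 378.6 -285.8  -61.4] shares/row for 24 [ 0.789 -0.595 -0.128] turn deg 31.12 share tot 0.692
[[-0.0, -0.954, -0.298, 0.082], [1.0, -0.0, -0.0, 0.001], [0.0, -0.298, 0.954, -0.145], [0.0, 0.0, 0.0, 1.0]] [[394.8280419529481, 0.0, 317.11289572240213], [0.0, 394.8280419529481, 236.0000370598446], [0.0, 0.0, 1.0]]
```

```bash
python3 plan.py 0.63 -0.16 0.30 -5 24
```

```text
pose [ 0.2859 -0.5833  0.2387] [-1.7992e+02  1.0000e-02  2.6120e+01] shift mm [ 495.3 -228.6  -61.3] shares/row for 24 [ 1.032 -0.476 -0.128] turn deg 31.12 share tot 0.691
```

```bash
R='[1,1,-0.48,-0.13,0],'; python3 -m jog '[[1,1,-0.48,-0.13,0],[1,1,-0.48,-0.13,0],[1,1,-0.48,-0.13,0],[1,1,-0.48,-0.13,0],[1,1,-0.48,-0.13,0],[1,1,-0.48,-0.13,0],[1,1,-0.48,-0.13,0],[1,1,-0.48,-0.13,0],[1,1,-0.48,-0.13,0],[1,1,-0.48,-0.13,0],[1,1,-0.48,-0.13,0],[1,1,-0.48,-0.13,0]]'; python3 -m jog '[[1,1,-0.48,-0.13,0],[1,1,-0.48,-0.13,0],[1,1,-0.48,-0.13,0],[1,1,-0.48,-0.13,0],[1,1,-0.48,-0.13,0],[1,1,-0.48,-0.13,0],[1,1,-0.48,-0.13,0],[1,1,-0.48,-0.13,0],[1,1,-0.48,-0.13,0],[1,1,-0.48,-0.13,0],[1,1,-0.48,-0.13,0],[1,1,-0.48,-0.13,0]]'; python3 -m jog '[[1,0,0,0,0.14],[1,0,0,0,0.14],[1,0,0,0,0.14],[1,0,0,0,0.14],[1,0,0,0,0.14],[1,0,0,0,0],[1,0,0,0,0]]'; python3 - <<'E'
from geo import *
c=snap("wrist","w_scale"); q=cloud(c)
print(c["obs"]["tool_pos"],c["obs"]["tool_rot"])
p=q[(q[...,2]>.068)&(q[...,2]<.082)]; print(len(p)); 
E
```

```text
time_s: 1.15
tool_pos: [0.4513, -0.3735, 0.2706]
tool_rot: [-180.0, 0.0, 26.1]
force: [0.6, -0.3, -0.0]
grip_width: 0.0868
grasp_force: 0.0
time_s: 2.15
tool_pos: [0.6161, -0.1646, 0.3017]
tool_rot: [-180.0, 0.0, 26.1]
force: [0.2, -0.7, 0.4]
grip_width: 0.0867
grasp_force: 0.0
time_s: 2.73
tool_pos: [0.6155, -0.1654, 0.3016]
tool_rot: [180.0, 0.0, -5.2]
force: [-0.2, 0.3, -0.3]
grip_width: 0.0869
grasp_force: 0.0
[ 0.61553263 -0.16543366  0.30162705] [ 1.79994266e+02  3.52931498e-02 -5.20636183e+00]
4569
```

View pics/w_scale.png

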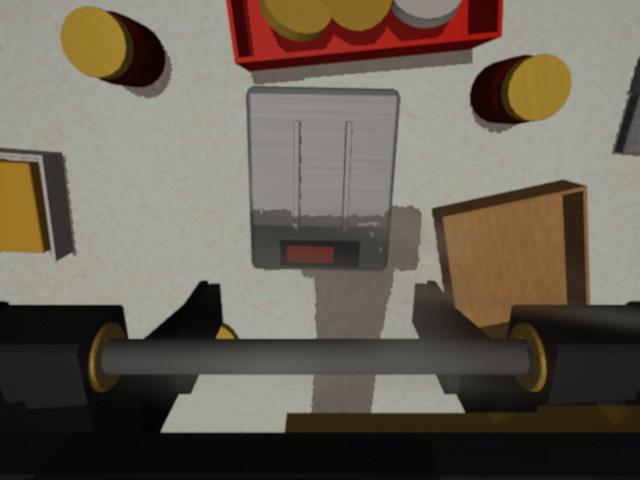

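The wrist view shows the scale pan, with its rails at u≈297 and u≈348 over v≈122–230 and the display below at (310,253).

```bash
python3 - <<'E'
from meas import *
c=load("w_scale"); q=cloud(c)
sub=q[85:270,245:402]; Z=sub[...,2]
print(np.nanpercentile(Z,[5,25,50,75,90,97,99]))
# pan outline colour: bright steel; use depth step of scale box
m=np.zeros((480,640),bool); m[85:270,245:402]=(Z>.035)
for b in blobs(c,m,(240,80,405,275))[:1]: print("body",rect(ray(c,b,.045)))
g=cv2.cvtColor(c["color"],cv2.COLOR_RGB2GRAY)
for v in (130,160,190,212): print(v,[int(x) for x in g[v,288:358]])
for v in (130,160,190,212): print(v,np.round((q[v,288:358,2]-.058)*1000).tolist())
for u in (297,348): print(u,[int(x) for x in g[112:128,u]],[int(x) for x in g[222:240,u]])
E
```

```text
[-0.00013507  0.04817791  0.05719034  0.05806955  0.05880435  0.0731237
  0.07411414]
body (array([ 626.4, -171.2]), array([148.1, 187.6]), 173.66)
130 [139, 139, 139, 139, 137, 129, 127, 138, 140, 137, 121, 93, 107, 134, 139, 138, 139, 138, 138, 138, 138, 138, 138, 138, 138, 137, 138, 137, 138, 137, 137, 136, 137, 136, 136, 136, 136, 136, 136, 136, 136, 136, 135, 135, 135, 135, 135, 135, 134, 134, 134, 135, 134, 134, 134, 133, 124, 100, 101, 129, 140, 138, 129, 115, 114, 128, 133, 133, 132, 133]
160 [137, 137, 137, 137, 135, 128, 127, 137, 140, 136, 118, 82, 78, 109, 133, 137, 136, 136, 136, 136, 136, 137, 137, 136, 136, 136, 136, 135, 136, 136, 136, 136, 136, 135, 135, 136, 136, 135, 136, 135, 135, 134, 135, 135, 134, 134, 135, 135, 134, 134, 134, 134, 134, 134, 132, 120, 97, 105, 133, 139, 136, 130, 127, 131, 133, 132, 132, 132, 132, 132]
190 [135, 136, 136, 136, 134, 129, 128, 136, 136, 132, 114, 95, 112, 132, 135, 135, 135, 135, 135, 135, 135, 135, 134, 135, 136, 135, 135, 135, 135, 135, 135, 135, 135, 135, 135, 135, 135, 135, 135, 135, 135, 135, 134, 135, 135, 134, 135, 135, 13
[... 1687 characters left out ...]
0, 1.0, -0.0, -1.0, 16.0, 15.0, 15.0, 16.0, 15.0, 12.0, -0.0, 0.0, 1.0, 0.0, -2.0, 1.0, -1.0, 1.0, -2.0, -0.0, -0.0, -1.0, 1.0, -0.0, -1.0, -1.0, -0.0, 0.0, 0.0, -0.0, -0.0, -2.0, -1.0, -1.0, 0.0, 1.0, 1.0, 1.0, 0.0, 0.0, -0.0, 1.0, -0.0, -1.0, -1.0, -0.0, -2.0, -0.0, 1.0, -0.0, 1.0, -0.0, -0.0, 14.0, 16.0, 15.0, 14.0, 17.0, 15.0, 0.0, -2.0, 1.0, -1.0, -1.0, -0.0, -1.0, -0.0, -1.0]
297 [136, 137, 140, 142, 142, 140, 138, 132, 118, 119, 133, 137, 137, 137, 137, 137] [78, 79, 83, 87, 83, 78, 77, 75, 68, 61, 61, 62, 62, 62, 62, 61, 62, 57]
348 [134, 132, 132, 135, 136, 137, 137, 135, 130, 116, 117, 134, 141, 141, 142, 141] [84, 83, 83, 83, 80, 76, 70, 70, 69, 68, 66, 66, 65, 64, 63, 64, 63, 61]
```

```bash
python3 - <<'E'
from meas import *
def depthrect(tag,roi,z0,z1,zp,k=2):
    c=load(tag);q=cloud(c);m=(q[...,2]>z0)&(q[...,2]<z1)
    for b in blobs(c,m,roi,30)[:k]: print(tag,zp,len(b),rect(ray(c,b,zp)))
depthrect("w_scale",(275,105,370,245),.067,.082,.074)
c=load("w_scale");q=cloud(c);m=(q[...,2]>.066)&(q[...,2]<.082); mm=np.zeros_like(m); mm[105:245,275:370]=m[105:245,275:370]
print("both",rect(q[mm]))
# carton & tray partial, table height check
print("table",np.nanmedian(q[60:90,180:220,2]), "carton floor",np.nanmedian(q[230:270,480:560,2]))
E
python3 plan.py 0.615 0.16 0.30 -8 16
```

```text
w_scale 0.074 225 (array([ 635.3, -196.1]), array([  5.5, 103.2]), 173.69)
w_scale 0.074 225 (array([ 640.5, -148.9]), array([  4.9, 103. ]), 173.79)
both (array([ 637.5, -172.5]), array([ 53. , 103.8]), 173.71)
table -0.00017320775680837452 carton floor 0.0036701274033225373
pose [ 0.6156 -0.1654  0.3017] [ 1.80e+02  2.00e-02 -5.21e+00] shift mm [ -30.1 -324.     1.7] shares/row for 16 [-0.094 -1.013  0.005] turn deg 2.79 share tot 0.062
```

```bash
python3 -m jog '[[1,-0.1,-1,0,0.03],[1,-0.1,-1,0,0.03],[1,-0.1,-1,0,0],[1,-0.1,-1,0,0],[1,-0.1,-1,0,0],[1,-0.1,-1,0,0],[1,-0.1,-1,0,0],[1,-0.1,-1,0,0],[1,-0.1,-1,0,0],[1,-0.1,-1,0,0],[1,-0.1,-1,0,0],[1,-0.1,-1,0,0]]'; python3 -m jog '[[1,-0.1,-1,0,0],[1,-0.1,-1,0,0],[1,-0.1,-1,0,0],[1,-0.1,-1,0,0],[1,0,0,0,0],[1,0,0,0,0]]'; python3 - <<'E'
from meas import *
c=snap("wrist","w_tray"); q=cloud(c);print(c["obs"]["tool_pos"],c["obs"]["tool_rot"])
im=c["color"];h=cv2.cvtColor(im,cv2.COLOR_RGB2HSV).astype(int)
m=(h[...,1]>110)&(h[...,2]>90)&(h[...,0]<30)&(abs(q[...,2]-.034)<.006)
for b in blobs(c,m,(100,0,540,300),400)[:2]: print("bar",b.mean(0),rect(ray(c,b,.035)))
b=blobs(c,m,(100,0,540,300),400)[0];x0,y0=b.min(0)-25;x1,y1=b.max(0)+25
x0=max(x0,0);y0=max(y0,0)
print("barz",np.nanmedian(q[int(b[:,1].mean()),int(b[:,0].mean())]))
m=(q[...,2]>.026)
for b in blobs(c,m,(x0,y0,x1,y1),400)[:1]: print("tray outer",rect(ray(c,b,.034)))
print(x0,y0,x1,y1)
cv2.imwrite("pics/trayc.png",cv2.resize(im[y0:y1,x0:x1,::-1],None,fx=3,fy=3)[:600,:800])
E
```

```text
time_s: 3.78
tool_pos: [0.6241, 0.0764, 0.3019]
tool_rot: [180.0, 0.0, -7.9]
force: [0.3, -0.3, -0.4]
grip_width: 0.087
grasp_force: 0.0
time_s: 4.28
tool_pos: [0.6271, 0.1574, 0.3017]
tool_rot: [-180.0, 0.0, -7.8]
force: [0.9, -0.8, -0.2]
grip_width: 0.0873
grasp_force: 0.0
[0.62713396 0.15743986 0.30173574] [-1.79984861e+02  3.16749557e-02 -7.81206855e+00]
bar [311.7562724  188.72759857] (array([630.4, 162.3]), array([55.1, 98.1]), 172.19)
barz 0.16251556279182186
tray outer (array([630. , 160.3]), array([ 77.3, 117.2]), 170.45)
260 119 363 261
```

View pics/trayc.png

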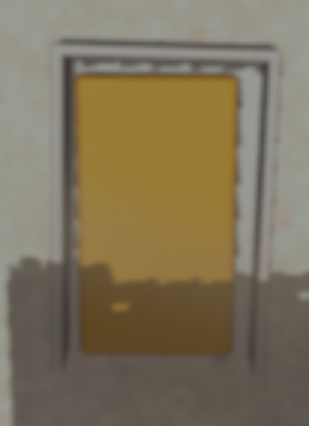

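The crop shows the bar in the tray, with its open end at the bottom (facing the robot) and walls on the other three sides. The bar is slightly off-centre and a little turned relative to the tray.

```bash
python3 - <<'E'
from meas import *
c=load("w_tray");q=cloud(c)
h=cv2.cvtColor(c["color"],cv2.COLOR_RGB2HSV).astype(int)
Z=q[...,2]
def fit(L,n):
    P=ray(c,np.array(L),.034)[:,:2]*1000
    a,b=np.polyfit(P[:,0],P[:,1],1)
    r=P[:,1]-a*P[:,0]-b; k=abs(r)<2; a,b=np.polyfit(P[k,0],P[k,1],1)
    print(n,"yaw",round(np.degrees(np.arctan(a)),2),"y at x=626:",round(a*626+b,1),k.sum(),len(P)); return P
Lo,Li,Ri,Ro=[],[],[],[]; bl,br=[],[]
for v in range(140,232):
    r=np.where(Z[v,265:360]>.026)[0]+265
    if len(r)<5: continue
    Lo.append((r[0]-.5,v));Ro.append((r[-1]+.5,v))
    o=np.where((h[v,265:360,1]>110))[0]+265
    bl.append((o[0]-.5,v));br.append((o[-1]+.5,v))
fit(Lo,"outerL");fit(Ro,"outerR");fit(bl,"barL");fit(br,"barR")
print([int(x*1000) if x==x else -9 for x in Z[190,270:355]])
print("bar col ends",[int(x*1000) if x==x else -9 for x in Z[225:262,312]],[int(x*1000) if x==x else -9 for x in Z[125:150,312]])
E
```

```text
Traceback (most recent call last):
IndexError: index 0 is out of bounds for axis 0 with size 0
```

```bash
python3 - <<'E'
from meas import *
c=load("w_tray");q=cloud(c)
h=cv2.cvtColor(c["color"],cv2.COLOR_RGB2HSV).astype(int)
Z=q[...,2]
def fit(L,n):
    P=ray(c,np.array(L),.034)[:,:2]*1000
    a,b=np.polyfit(P[:,0],P[:,1],1)
    for i in range(3):
        r=P[:,1]-a*P[:,0]-b; k=abs(r)<2; a,b=np.polyfit(P[k,0],P[k,1],1)
    print(n,"yaw",round(np.degrees(np.arctan(a)),2),"y at x=626:",round(a*626+b,1),k.sum(),len(P)); return P
D={k:[] for k in ("Lo","Ro","bl","br")}
for v in range(146,236):
    r=np.where(Z[v,265:360]>.026)[0]+265
    o=np.where((h[v,265:360,1]>110)&(h[v,265:360,2]>60))[0]+265
    if len(r)<5 or len(o)<5: continue
    D["Lo"].append((r[0]-.5,v));D["Ro"].append((r[-1]+.5,v))
    D["bl"].append((o[0]-.5,v));D["br"].append((o[-1]+.5,v))
for k in D: fit(D[k],k)
print([int(x*1000) if x==x else -9 for x in Z[190,270:355]])
print("bar col ends",[int(x*1000) if x==x else -9 for x in Z[225:262,312]],[int(x*1000) if x==x else -9 for x in Z[125:150,312]])
E
```

```text
Lo yaw -9.58 y at x=626: 200.7 90 90
Ro yaw -9.45 y at x=626: 121.9 90 90
bl yaw -7.5 y at x=626: 190.5 90 90
br yaw -8.51 y at x=626: 135.3 90 90
[1, 1, 0, 0, 0, 0, 0, 32, 34, 33, 32, 22, 10, 2, 2, 1, 35, 35, 35, 36, 34, 34, 33, 33, 36, 34, 33, 34, 34, 34, 34, 34, 34, 35, 33, 35, 34, 34, 34, 32, 34, 33, 35, 33, 35, 35, 33, 34, 35, 34, 34, 34, 35, 35, 33, 34, 35, 34, 35, 35, 34, 35, 35, 34, 35, 35, 35, 33, 31, 1, 2, 3, 3, 2, 3, 14, 28, 33, 34, 34, 32, 0, 0, 0, 0]
bar col ends [36, 36, 34, 35, 33, 33, 35, 34, 35, 35, 35, 35, 34, 0, 0, 1, -1, -1, 0, -1, 0, 0, 0, 0, 0, 0, -1, 0, 0, 0, -1, 0, 0, 0, 0, 0, 0] [0, 0, 0, -1, 0, 0, 0, 0, 0, 19, 33, 33, 33, 33, 2, 2, 2, 2, 2, 29, 34, 34, 35, 34, 34]
```

```bash
python3 -m jog '[[1,0,0,0,-0.14],[1,0,0,0,-0.14],[1,0,0,0,-0.14],[1,0,0,0,-0.14],[1,0,0,0,-0.14],[1,0,0,0,0]]'; python3 plan.py 0.45 0.33 0.30 24 14
```

```text
time_s: 4.83
tool_pos: [0.6279, 0.1537, 0.3019]
tool_rot: [179.9, 0.0, 23.5]
force: [0.6, 0.4, -0.2]
grip_width: 0.0872
grasp_force: 0.0
pose [0.6279 0.1537 0.3019] [1.7995e+02 2.0000e-02 2.3470e+01] shift mm [ -93.  -232.5    1.9] shares/row for 14 [-0.332 -0.831  0.007] turn deg -0.53 share tot -0.012
```

```bash
python3 -m jog '[[1,-0.4,-1,0,0],[1,-0.4,-1,0,0],[1,-0.4,-1,0,0],[1,-0.4,-1,0,0],[1,-0.4,-1,0,0],[1,-0.4,-1,0,0],[1,-0.4,-1,0,0],[1,-0.4,-1,0,0],[1,-0.4,-1,0,0],[1,-0.4,-1,0,0],[1,-0.4,-1,0,0],[1,0,0,0,0]]'; python3 - <<'E'
from meas import *
c=snap("wrist","w_sp"); q=cloud(c);print(c["obs"]["tool_pos"],c["obs"]["tool_rot"])
E
```

```text
time_s: 5.83
tool_pos: [0.4559, 0.3261, 0.3026]
tool_rot: [-179.9, -0.0, 23.6]
force: [-1.5, 1.0, 0.3]
grip_width: 0.0868
grasp_force: 0.0
[0.45592096 0.32610815 0.3025992 ] [-1.79904233e+02 -1.61460776e-02  2.36010440e+01]
```

View pics/w_sp.png

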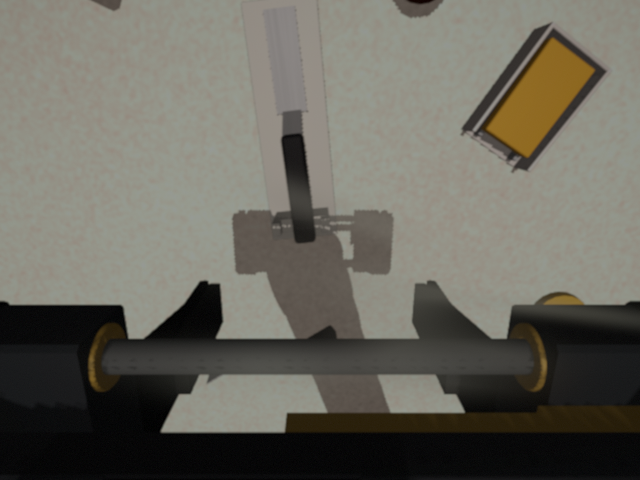

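The wrist view shows the black handle from (293,135) to (305,240), the neck at (291,122) and the blade from (288,110) up to (282,8) on the white plate.

```bash
python3 - <<'E'
from meas import *
c=load("w_sp");q=cloud(c);Z=q[...,2]
g=c["color"].max(-1)
m=(Z>.052)&(Z<.072)
for b in blobs(c,m,(260,120,335,260),100)[:2]: print("handle",b.mean(0),rect(ray(c,b,.062)))
k=np.zeros_like(m);k[120:260,260:335]=m[120:260,260:335];print("cloud z",np.nanmedian(Z[k]))
h=cv2.cvtColor(c["color"],cv2.COLOR_RGB2HSV).astype(int)
for v in (20,60,100,160):print(v,[tuple(h[v,u]) [0:] and f"{h[v,u,0]}/{h[v,u,1]}/{h[v,u,2]}" for u in range(238,336,4)])
E
```

```text
handle [297.96385542 188.75100402] (array([455.9, 346.4]), array([ 22., 109.]), 30.17)
cloud z 0.061295268786798085
20 ['22/26/146', '37/16/144', '16/26/146', '16/26/146', '17/25/145', '17/24/146', '17/24/146', '10/11/134', '13/13/134', '10/12/132', '9/13/136', '10/11/136', '9/13/136', '13/13/137', '13/13/136', '18/23/146', '19/24/147', '19/24/146', '18/23/147', '19/24/147', '23/23/136', '28/23/147', '30/19/146', '24/24/147', '30/21/146']
60 ['28/21/148', '28/21/148', '30/17/147', '18/23/145', '17/24/147', '15/24/147', '18/26/147', '17/24/147', '13/17/138', '10/12/132', '10/11/134', '10/12/133', '9/13/136', '9/13/137', '9/13/137', '13/13/136', '16/25/133', '19/24/148', '18/26/149', '17/24/148', '16/26/149', '27/20/139', '24/24/149', '25/22/148', '30/19/148']
100 ['40/15/152', '28/22/149', '25/22/149', '22/26/149', '19/29/143', '18/26/148', '16/26/148', '18/26/148', '17/27/149', '15/24/146', '9/14/132', '13/13/133', '9/14/132', '11/15/134', '13/13/134', '13/13/135', '13/13/134', '16/25/132', '16/26/149', '17/24/148', '16/26/149', '17/24/148', '27/20/140', '28/20/150', '35/18/152']
160 ['33/19/150', '35/19/151', '25/22/150', '25/22/150', '24/24/150', '33/19/151', '25/22/142', '16/26/148', '18/26/148', '18/26/148', '16/26/148', '16/24/138', '165/20/25', '0/27/28', '8/36/28', '10/26/29', '165/22/23', '15/29/87', '17/27/149', '17/24/148', '18/26/148', '18/26/148', '18/26/148', '18/24/137', '28/20/150']
```

```bash
python3 - <<'E'
from meas import *
c=load("w_sp");h=cv2.GaussianBlur(cv2.cvtColor(c["color"],cv2.COLOR_RGB2HSV),(3,3),0).astype(int)
m=(h[...,1]<19)&(h[...,2]<141)&(h[...,2]>120)
m=cv2.morphologyEx(m.astype(np.uint8),cv2.MORPH_OPEN,np.ones((5,5)))>0
for b in blobs(c,m,(250,0,315,108),300)[:2]: print("blade",b.min(0),b.max(0),rect(ray(c,b,.0065)))
# plate edges at z=.004: strongest vertical-ish edges
g=cv2.GaussianBlur(cv2.cvtColor(c["color"],cv2.COLOR_RGB2HSV)[...,0].astype(np.float32),(5,5),0)
t=load("top0");H=cv2.cvtColor(t["color"],cv2.COLOR_RGB2HSV).astype(int)
L,R=[],[]
e=cv2.Canny(cv2.GaussianBlur(c["color"],(5,5),0),20,50)
ls=cv2.HoughLinesP(e,1,np.pi/360,30,minLineLength=50,maxLineGap=15)
for l in ls.reshape(-1,4):
    if 230<l[0]<340 and max(l[1],l[3])<215:
        P=ray(c,[l[:2],l[2:]],.004)*1000; d=P[1]-P[0]; d=d*np.sign(d[0]); n=np.array([-np.sin(np.radians(30.2)),np.cos(np.radians(30.2))])
        print(l,round(np.degrees(np.arctan2(d[1],d[0])),1),"lat from handle",np.round((P[:,:2]-[455.9,346.4])@n,1))
E
```

```text
blade [264   6] [305 107] (array([565.4, 409.9]), array([31.8, 96.3]), 30.19)
[262  11 276 115] 29.9 lat from handle [16.6 17.2]
[296   8 308 112] 30.1 lat from handle [-17.5 -17.4]
[318   0 329 134] 28.9 lat from handle [-40.1 -37.3]
[295   6 307 112] 29.9 lat from handle [-16.8 -16.3]
[281 138 289 198] 29.9 lat from handle [15.2 15.6]
```

```bash
python3 -m jog '[[1,0,0,0,-0.144],[1,0,0,0,0]]'; python3 plan.py 0.4739 0.3568 0.053 30.1 13
```

```text
time_s: 6.05
tool_pos: [0.4606, 0.3212, 0.3019]
tool_rot: [179.9, -0.0, 29.8]
force: [0.7, -0.6, 0.3]
grip_width: 0.087
grasp_force: 0.0
pose [0.4606 0.3212 0.3019] [ 1.7993e+02 -1.0000e-02  2.9840e+01] shift mm [ 29.2 -24.3 248.9] shares/row for 13 [ 0.112 -0.094  0.957] turn deg -0.26 share tot -0.006
```

```bash
python3 -m jog '[[1,0.3,-0.3,0.9,0],[1,0.3,-0.3,0.9,0],[1,0.3,-0.3,0.9,0],[1,0.3,-0.3,0.9,0],[1,0.26,0,0.9,-0.006],[1,0,0,0.9,0],[1,0,0,0.9,0],[1,0,0,0.9,0],[1,0,0,0.9,0],[1,0,0,0,0],[1,0,0,0,0],[1,0,0,0,0]]'; python3 plan.py 0.4739 0.3568 0.053 30.1 5
```

```text
time_s: 7.05
tool_pos: [0.4739, 0.3578, 0.1408]
tool_rot: [180.0, -0.1, 30.0]
force: [0.1, 0.1, 0.1]
grip_width: 0.0869
grasp_force: 0.0
pose [0.4739 0.3578 0.1408] [ 1.7999e+02 -7.0000e-02  3.0000e+01] shift mm [-0.5  0.9 87.8] shares/row for 5 [-0.005  0.009  0.878] turn deg -0.1 share tot -0.002
```

```bash
python3 -m jog '[[1,0,0.05,0.88,0],[1,0,0,0.88,0],[1,0,0,0.88,0],[1,0,0,0.88,0],[1,0,0,0.6,0],[1,0,0,0.28,0],[1,0,0,0,0],[0,0,0,0,0],[0,0,0,0,0],[0,0,0,0,0],[0,0,0,0,0],[0,0,0,0,0]]' 55; python3 -m jog '[[0,0,0,0,0],[0,0,0,0,0],[0,0,0,0,0]]'
```

```text
time_s: 8.05
tool_pos: [0.4736, 0.3575, 0.0525]
tool_rot: [180.0, -0.1, 30.2]
force: [-0.9, 0.0, 0.0]
grip_width: 0.0618
grasp_force: 0.0
time_s: 8.3
tool_pos: [0.4733, 0.3572, 0.052]
tool_rot: [180.0, -0.0, 30.2]
force: [0.2, 0.1, 0.0]
grip_width: 0.0416
grasp_force: 0.0
```

```bash
python3 -m jog '[[0,0,0,0,0],[0,0,0,0,0],[0,0,0,0,0],[0,0,0,0,0],[0,0,0,0,0]]'; python3 -c "
from snap import *
print(env.get_obs()['tool_pos'],env.get_obs()['tool_rot'],env.get_obs()['grasp_force'])"
```

```text
time_s: 8.72
tool_pos: [0.4732, 0.3572, 0.0519]
tool_rot: [180.0, 0.0, 30.2]
force: [0.8, -0.5, -0.0]
grip_width: 0.0214
grasp_force: 55.0
[0.47321559 0.35724663 0.05186245] [1.79997389e+02 4.79025039e-03 3.01673420e+01] 54.98705120757222
```

```bash
python3 -m jog '[[0,0,0,-0.4,0],[0,0,0,-0.9,0],[0,0,0,-1,0],[0,0,0,-1,0],[0,0,0,-1,0],[0,0,0,-1,0],[0,0,0,-1,0],[0,0,0,-0.6,0],[0,0,0,0,0.14],[0,0,0,0,0.147],[0,0,0,0,0.147],[0,0,0,0,0.147]]'; python3 -m jog '[[0,0,0,0,0.147],[0,0,0,0,0.147],[0,0,0,0,0],[0,0,0,0,0],[0,0,0,0,0]]'; python3 plan.py 0.4042 0.1984 0.19 -9.5 12
```

```text
time_s: 9.72
tool_pos: [0.473, 0.357, 0.1898]
tool_rot: [180.0, 0.0, 3.7]
force: [-0.2, 0.4, -2.3]
grip_width: 0.0215
grasp_force: 55.0
time_s: 10.13
tool_pos: [0.4731, 0.3572, 0.1898]
tool_rot: [180.0, 0.0, -9.0]
force: [-0.5, -1.0, -1.9]
grip_width: 0.0216
grasp_force: 55.0
pose [0.4731 0.3572 0.1898] [ 1.7998e+02  1.0000e-02 -9.0300e+00] shift mm [-43.1 167.7  -0.2] shares/row for 12 [-0.18   0.699 -0.001] turn deg 0.47 share tot 0.01
```

```bash
python3 -m jog '[[0,-0.2,0.6,0,0.01],[0,-0.2,0.9,0,0],[0,-0.2,0.9,0,0],[0,-0.2,0.9,0,0],[0,-0.2,0.9,0,0],[0,-0.2,0.9,0,0],[0,-0.2,0.9,0,0],[0,-0.2,0.9,0,0],[0,-0.2,0.9,0,0],[0,-0.3,0.6,0,0],[0,0,0,0,0],[0,0,0,0,0]]'; python3 - <<'E'
from plan import *
plan(.4042,.1984,.057,-9.5,8)
E
```

```text
time_s: 11.13
tool_pos: [0.4038, 0.1985, 0.1902]
tool_rot: [180.0, -0.1, -9.6]
force: [-0.1, 1.8, -2.1]
grip_width: 0.0214
grasp_force: 55.0
pose [0.4038 0.1985 0.1902] [ 1.80e+02 -6.00e-02 -9.63e+00] shift mm [  0.4  -0.  133.2] shares/row for 8 [ 0.002 -0.     0.832] turn deg -0.13 share tot -0.003
```

```bash
python3 -m jog '[[0,0,0,0.6,-0.003],[0,0,0,0.9,0],[0,0,0,0.9,0],[0,0,0,0.9,0],[0,0,0,0.9,0],[0,0,0,0.9,0],[0,0,0,0.8,0],[0,0,0,0.5,0],[0,0,0,0.26,0],[0,0,0,0,0],[0,0,0,0,0],[0,0,0,0,0]]'; python3 - <<'E'
from meas import *
from plan import plan
c=snap("wrist","w_ins");q=cloud(c);Z=q[...,2];plan(.5235,.1785,.057,-9.5,8)
h=cv2.cvtColor(c["color"],cv2.COLOR_RGB2HSV).astype(int)
cv2.imwrite("pics/w_ins2.png",c["color"][0:420,80:560,::-1])
u=np.array([np.cos(np.radians(-9.5)),np.sin(np.radians(-9.5))]);n=np.array([-u[1],u[0]])
L=(q[...,:2]-[.6261,.1613]); xs=L@u*1000; ys=L@n*1000
for x0 in range(-175,60,10):
    k=(abs(xs-x0)<3)&(abs(ys)<45)
    for a,b,nm in [(.005,.016,"mid"),(.026,.04,"wall")]:
        kk=k&(Z>a)&(Z<b)
        if kk.sum()>3: print(x0,nm,"y",np.round(np.percentile(ys[kk],[1,99]),1),"z",np.round(np.median(Z[kk])*1000,1),kk.sum())
E
```

```text
time_s: 12.13
tool_pos: [0.4046, 0.1992, 0.0576]
tool_rot: [-179.9, -0.1, -9.5]
force: [0.4, 0.1, -1.5]
grip_width: 0.0219
grasp_force: 55.0
pose [0.4046 0.1991 0.0577] [-1.7995e+02 -1.0000e-01 -9.5100e+00] shift mm [120.7   0.7   0.7] shares/row for 8 [0.754 0.004 0.004] turn deg -0.01 share tot -0.0
-175 wall y [-9.6 10. ] z 28.5 337
-165 mid y [-15.5  15.9] z 12.1 838
-155 mid y [-15.7  15.9] z 12.1 883
-145 mid y [-15.4  15.9] z 12.1 958
-135 mid y [-15.6  16.1] z 12.1 993
-125 mid y [-15.4  15.9] z 12.1 1053
-115 mid y [-15.5  16. ] z 12.1 1083
-105 mid y [-15.3  15.9] z 12.1 1140
-95 mid y [-15.4  15.9] z 12.1 328
```

View pics/w_ins2.png

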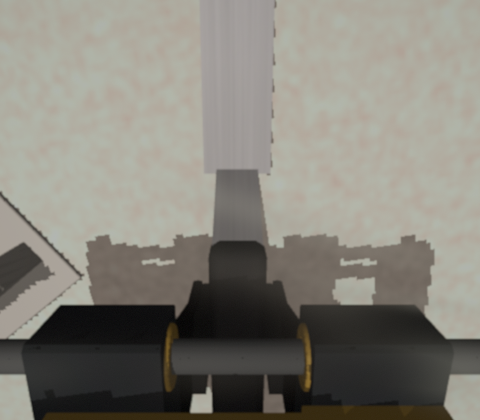

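The blade runs straight up the view (u 205–270 in the crop). It is level and centred on the tray axis to 0.3 mm, with its top at 12 mm, so I can insert it.

```bash
python3 -m jog '[[0,0.3,0,0,0],[0,0.6,0.03,0,0],[0,0.6,0,0,0],[0,0.6,0,0,0],[0,0.6,0,0,0],[0,0.6,0,0,0],[0,0.6,0,0,0],[0,0.6,0,0,0],[0,0.6,0,0,0],[0,0.6,0,0,0],[0,0.3,0,0,0],[0,0,0,0,0]]'; python3 -m jog '[[0,0,0,0,0],[0,0,0,0,0]]';python3 plan.py .5235 .1785 .057 -9.5 1
```

```text
time_s: 13.18
tool_pos: [0.5236, 0.1777, 0.0567]
tool_rot: [-180.0, -0.0, -9.6]
force: [0.9, 0.6, -1.9]
grip_width: 0.0211
grasp_force: 55.0
time_s: 13.35
tool_pos: [0.5212, 0.1785, 0.0565]
tool_rot: [180.0, 0.1, -9.5]
force: [-0.2, 0.4, -0.8]
grip_width: 0.0213
grasp_force: 55.0
pose [0.5212 0.1785 0.0565] [ 1.7998e+02  5.0000e-02 -9.4800e+00] shift mm [ 2.2 -0.4 -0.5] shares/row for 1 [ 0.112 -0.02  -0.023] turn deg 0.02 share tot 0.0
```

```bash
python3 -m jog '[[0,0.1,0,0,0],[0,0,0,-0.2,0],[0,0,0,-0.2,0],[0,0,0,-0.1,0],[0,0,0,-0.1,0],[0,0,0,-0.2,0],[0,0,0,-0.3,0],[0,0,0,-0.4,0],[0,0,0,-0.4,0],[0,0,0,-0.4,0],[0,0,0,-0.4,0],[0,0,0,-0.4,0]]';python3 -m jog '[[0,0,0,-0.5,0],[0,0,0,-0.5,0],[0,0,0,-0.4,0],[0,0,0,-0.3,0],[0,0,0,0,0],[0,0,0,0,0],[0,0,0,0,0]]'; python3 - <<'E'
from meas import *
c=snap("wrist","w_lift");q=cloud(c);print(c["obs"]["tool_pos"],c["obs"]["tool_rot"],c["obs"]["force"])
cv2.imwrite("pics/w_lift2.png",c["color"][0:400,80:560,::-1])
h=cv2.cvtColor(c["color"],cv2.COLOR_RGB2HSV).astype(int)
m=(h[...,1]>110)&(h[...,2]>60)&(h[...,0]<30)
b=blobs(c,m,(150,0,520,260),300)[0]; k=np.zeros((480,640),np.uint8);cv2.drawContours(k,[b[:,None]],-1,1,-1)
zt=np.nanmedian(q[k>0][:,2]);print("top z",zt,b.min(0),b.max(0)); P=q[cv2.erode(k,np.ones((7,7)))>0];P=P[np.isfinite(P[:,0])]
A=np.linalg.lstsq(np.c_[P[:,:2],np.ones(len(P))],P[:,2],rcond=None)[0];print("slope deg",np.degrees(A[:2]))
p=c["obs"]["tool_pos"];w=np.radians(c["obs"]["tool_rot"][2])
r=ray(c,b,zt);d=(r-p)[:,:2]; u=np.array([np.cos(w),np.sin(w)]);n=np.array([-u[1],u[0]])
print("in spatula frame", rect(np.c_[d@u,d@n]))
E
```

```text
time_s: 14.35
tool_pos: [0.5241, 0.1779, 0.1198]
tool_rot: [-180.0, -0.0, -9.5]
force: [-0.2, 0.4, -2.6]
grip_width: 0.0212
grasp_force: 55.0
time_s: 14.93
tool_pos: [0.5236, 0.1777, 0.1522]
tool_rot: [180.0, 0.0, -9.5]
force: [-0.1, -0.6, -2.8]
grip_width: 0.0213
grasp_force: 55.0
[0.52357575 0.17769877 0.1522232 ] [ 1.79969265e+02  4.80214547e-02 -9.52177273e+00] [-0.11261763 -0.55070314 -2.7820322 ]
top z 0.12208063041361883 [238   0] [377 172]
slope deg [-0.26943115  0.30509868]
in spatula frame (array([91.2,  2.2]), array([54.8, 67.7]), 1.35)
```

View pics/w_lift2.png

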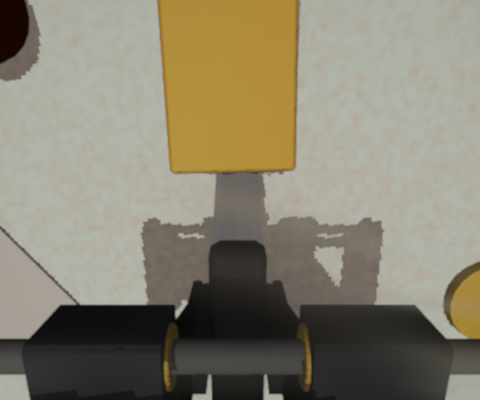

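The bar sits level on the blade (crop u 160–298, rear edge at v≈172), clear of the gripper. In the spatula frame its centre is at (107.5, 2.2) mm, turned 1.35°.

```bash
python3 plan.py .5308 -.1604 .152 -7.65 1; python3 -m jog '[[0,0,0.1,0,-0.02],[0,0,0.25,0,-0.02],[0,0,0.4,0,0],[0,0,0.55,0,0],[0,0,0.7,0,0],[0,0,0.85,0,0],[0,0,0.95,0,0],[0,0,1,0,0],[0,0,1,0,0],[0,0,1,0,0],[0,0,1,0,0],[0,0,1,0,0]]'; python3 -m jog '[[0,0,1,0,0],[0,0,1,0,0],[0,0,0.95,0,0],[0,0,0.85,0,0],[0,0,0.7,0,0],[0,0,0.55,0,0],[0,0,0.4,0,0],[0,0,0.25,0,0],[0,0,0.1,0,0],[0,0,0,0,0],[0,0,0,0,0]]';python3 plan.py .5308 -.1604 .152 -7.65 1
```

```text
pose [0.5235 0.1776 0.152 ] [ 1.7996e+02  7.0000e-02 -9.5300e+00] shift mm [ 63.2 332.1   0. ] shares/row for 1 [ 3.158 16.606  0.   ] turn deg -1.88 share tot -0.042
time_s: 15.98
tool_pos: [0.4995, 0.0013, 0.1527]
tool_rot: [180.0, 0.0, -7.8]
force: [0.4, -0.8, -2.5]
grip_width: 0.0215
grasp_force: 55.0
time_s: 16.9
tool_pos: [0.4847, -0.1107, 0.1527]
tool_rot: [-180.0, 0.0, -7.7]
force: [0.9, 0.6, -2.7]
grip_width: 0.0216
grasp_force: 55.0
pose [ 0.4847 -0.1107  0.1527] [-179.98    0.     -7.67] shift mm [52.3 43.1  0.7] shares/row for 1 [2.615 2.156 0.035] turn deg -0.02 share tot -0.0
```

```bash
python3 -m jog '[[0,0.15,0.1,0,0],[0,0.25,0.2,0,0],[0,0.35,0.3,0,0],[0,0.4,0.35,0,0],[0,0.4,0.35,0,0],[0,0.4,0.35,0,0],[0,0.3,0.25,0,0],[0,0.25,0.16,0,0],[0,0.1,0.1,0,0],[0,0,0,0,0],[0,0,0,0,0],[0,0,0,0,0]]'; python3 - <<'E'
from meas import *
from plan import plan
c=snap("wrist","w_pre");q=cloud(c);plan(.5308,-.1604,.12,-7.65,1)
h=cv2.cvtColor(c["color"],cv2.COLOR_RGB2HSV).astype(int)
m=(h[...,1]>110)&(h[...,2]>60)&(h[...,0]<30)&(q[...,2]>.1)
b=blobs(c,m,(150,0,520,260),300)[0]
zt=np.nanmedian(q[40:150,317,2])
p=c["obs"]["tool_pos"];w=np.radians(c["obs"]["tool_rot"][2])
r=ray(c,b,zt);d=(r-p)[:,:2]; u=np.array([np.cos(w),np.sin(w)]);n=np.array([-u[1],u[0]])
print("zt",zt,"in spatula frame", rect(np.c_[d@u,d@n]))
E
```

```text
time_s: 17.9
tool_pos: [0.5301, -0.1608, 0.1527]
tool_rot: [-180.0, 0.0, -7.7]
force: [0.3, 0.8, -2.6]
grip_width: 0.0216
grasp_force: 55.0
pose [ 0.5301 -0.1608  0.1528] [-1.80e+02  1.00e-02 -7.69e+00] shift mm [ 0.6 -0.5 32.8] shares/row for 1 [ 0.032 -0.023  1.639] turn deg -0.04 share tot -0.001
zt 0.12279819069722327 in spatula frame (array([91.1,  2.2]), array([55. , 67.6]), 1.33)
```

```bash
python3 -m jog '[[0,0.03,-0.02,0.2,0],[0,0,0,0.3,0],[0,0,0,0.3,0],[0,0,0,0.3,0],[0,0,0,0.2,0],[0,0,0,0.1,0],[0,0,0,0.1,0],[0,0,0,0.1,0],[0,0,0,0.1,0],[0,0,0,0.1,0],[0,0,0,0.1,0],[0,0,0,0.05,0]]'; python3 -m jog '[[0,0,0,0.05,0],[0,0,0,0,0],[0,0,0,0,0]]'
```

```text
time_s: 18.95
tool_pos: [0.5311, -0.161, 0.1137]
tool_rot: [180.0, -0.0, -7.7]
force: [-0.0, 0.4, -1.5]
grip_width: 0.0215
grasp_force: 55.0
time_s: 19.2
tool_pos: [0.531, -0.161, 0.1128]
tool_rot: [180.0, -0.0, -7.7]
force: [0.0, 0.1, -1.9]
grip_width: 0.0221
grasp_force: 55.0
```

```bash
python3 -m jog '[[0,-0.2,0,0,0],[0,-0.4,0,0,0],[0,-0.6,0,0,0],[0,-0.6,0,0,0],[0,-0.6,0,0,0],[0,-0.6,0,0,0],[0,-0.6,0,0,0],[0,-0.6,0,0,0],[0,-0.6,0,0,0],[0,-0.5,0,0,0],[0,-0.3,0,0,0],[0,0,0,0,0]]'; python3 -m jog '[[0,0,0,0,0],[0,0,0,0,0]]'; python3 - <<'E'
from meas import *
c=snap("top","top1");h=cv2.cvtColor(c["color"],cv2.COLOR_RGB2HSV).astype(int)
m=(h[...,1]>110)&(h[...,2]>80)&(h[...,0]<30)&(h[...,0]>10)
for b in blobs(c,m,(340,160,430,235),100)[:2]: print(rect(ray(c,b,.090)))
o=env.get_obs();print(o["tool_pos"],o["tool_rot"],o["qpos"])
E
```

```text
time_s: 20.2
tool_pos: [0.4186, -0.1459, 0.1127]
tool_rot: [180.0, 0.0, -7.8]
force: [-0.5, 1.3, -0.9]
grip_width: 0.0218
grasp_force: 55.0
time_s: 20.37
tool_pos: [0.4206, -0.146, 0.113]
tool_rot: [180.0, -0.1, -7.7]
force: [-0.1, -0.2, -1.0]
grip_width: 0.0214
grasp_force: 55.0
(array([ 637.3, -172.2]), array([55.2, 99.5]), 173.73)
[ 0.42062763 -0.1459715   0.11295915] [ 1.79994404e+02 -4.49728827e-02 -7.71178580e+00] [ 2.79646020e+01  1.12212455e-01 -1.22102426e+01  1.19388310e+02
  2.64161388e-02  6.04567053e+01 -8.19704128e+01]
```

```bash
python3 -m jog '[[0,0,0,-0.5,0],[0,0,0,-1,0],[0,0,0,-1,0],[0,0,0,-1,0],[0,0.4,-0.5,-0.3,0],[0,0.6,-1,0,0],[0,0.6,-1,0,0],[0,0.6,-1,0,0],[0,0.3,-1,0,0],[0,0,-1,0,0],[0,0,-1,0,0],[0,0,-1,0,0]]'; python3 -m jog '[[0,0,-1,0,0],[0,0,-1,0,0],[0,0,-1,0,0],[0,0,-1,0,0],[0,0,-1,0,0],[0,0,-1,0,0],[0,0,-1,0,0],[0,0,-1,0,0],[0,0,-1,0,0],[0,0,-1,0,0],[0,0,0,0,0],[0,0,0,0,0]]';  python3 -m jog '[[0,0,0,0,-0.14],[0,0,0,0,-0.14],[0,0,0,0,-0.14],[0,0,0,0,-0.14],[0,0,0,0,-0.14],[0,0,0,0,-0.142],[0,0,0,0,0],[0,0,0,0,0],[0,0,0,0,0]]'; python3 plan.py .4732 .3572 .19 30.17 1
```

```text
time_s: 21.42
tool_pos: [0.4902, -0.0029, 0.1894]
tool_rot: [-180.0, -0.0, -7.7]
force: [-0.2, 0.6, -1.6]
grip_width: 0.0213
grasp_force: 55.0
time_s: 22.42
tool_pos: [0.5166, 0.1956, 0.1891]
tool_rot: [-180.0, 0.0, -7.6]
force: [-0.2, -1.3, -1.3]
grip_width: 0.022
grasp_force: 55.0
time_s: 23.17
tool_pos: [0.5168, 0.1933, 0.1888]
tool_rot: [180.0, 0.0, 29.9]
force: [0.2, 0.1, -1.7]
grip_width: 0.0217
grasp_force: 55.0
pose [0.5168 0.1933 0.1888] [1.7997e+02 1.0000e-02 2.9940e+01] shift mm [  44.  -163.8   -1.2] shares/row for 1 [ 2.201 -8.189 -0.059] turn deg -0.23 share tot -0.005
```

```bash
python3 -m jog '[[0,0.2,-0.7,0,-0.005],[0,0.3,-1,0,0],[0,0.3,-1,0,0],[0,0.3,-1,0,0],[0,0.3,-1,0,0],[0,0.3,-1,0,0],[0,0.2,-1,0,0],[0,0.2,-0.9,0,0],[0,0.1,-0.6,0,0],[0,0,0,0,0],[0,0,0,0,0],[0,0,0,0,0]]';python3 plan.py .4732 .3572 .0519 30.17 1
```

```text
time_s: 24.17
tool_pos: [0.4725, 0.3563, 0.1885]
tool_rot: [179.9, 0.0, 30.3]
force: [0.2, -0.6, -0.8]
grip_width: 0.0216
grasp_force: 55.0
pose [0.4725 0.3563 0.1885] [1.7992e+02 3.0000e-02 3.0260e+01] shift mm [  1.1  -0.4 136.6] shares/row for 1 [ 0.053 -0.02   6.83 ] turn deg 0.09 share tot 0.002
```

```bash
python3 -m jog '[[0,0.05,-0.02,0.6,0],[0,0,0,1,0],[0,0,0,1,0],[0,0,0,1,0],[0,0,0,1,0],[0,0,0,1,0],[0,0,0,0.6,0],[0,0,0,0.3,0],[0,0,0,0.15,0],[0,0,0,0.1,0],[0,0,0,0.05,0],[0,0,0,0,0]]';python3 -m jog '[[0,0,0,0,0],[0,0,0,0,0]]'; python3 plan.py .4732 .3572 .0519 30.17 1
```

```text
time_s: 25.17
tool_pos: [0.4728, 0.3592, 0.0535]
tool_rot: [180.0, -0.1, 30.4]
force: [-0.6, 0.3, -1.5]
grip_width: 0.0215
grasp_force: 55.0
time_s: 25.33
tool_pos: [0.4727, 0.3591, 0.0535]
tool_rot: [180.0, -0.1, 30.4]
force: [-0.6, -1.0, -1.6]
grip_width: 0.0216
grasp_force: 55.0
pose [0.4727 0.3591 0.0535] [ 1.7999e+02 -7.0000e-02  3.0390e+01] shift mm [-0.5  1.9  1.6] shares/row for 1 [-0.025  0.095  0.079] turn deg 0.22 share tot 0.005
```

Correct the lateral 2 mm, touch down, release, retract.

```bash
python3 -m jog '[[0,-0.02,0.09,0,0.005],[0,0,0,0,0],[0,0,0,0.05,0],[0,0,0,0.04,0],[0,0,0,0,0],[0,0,0,0,0],[0,0,0,0,0]]'; python3 -m jog '[[0.5,0,0,0,0],[0.5,0,0,0,0],[0.5,0,0,0,0],[0.5,0,0,0,0],[0.6,0,0,0,0],[0.6,0,0,0,0]]'
```

```text
time_s: 25.92
tool_pos: [0.4731, 0.357, 0.0518]
tool_rot: [180.0, -0.0, 30.2]
force: [-1.7, -1.0, 5.0]
grip_width: 0.0214
grasp_force: 55.0
time_s: 26.42
tool_pos: [0.4728, 0.357, 0.0508]
tool_rot: [180.0, 0.0, 30.2]
force: [0.4, 0.4, 0.6]
grip_width: 0.0487
grasp_force: 0.0
```

```bash
python3 -m jog '[[1,0,0,-0.3,0],[1,0,0,-0.8,0],[1,0,0,-1,0],[1,0,0,-1,0],[1,0,0,-1,0],[1,0,0,-1,0],[1,0,0,-1,0],[1,0,0,-1,0],[1,0,0,-1,0],[1,0,0,-1,0],[1,0,0,-0.5,0],[1,0,0,0,0]]'; python3 - <<'E'
from meas import *
c=snap("wrist","w_rest");q=cloud(c);Z=q[...,2]
m=(Z>.052)&(Z<.072);print(c["obs"]["tool_pos"])
for b in blobs(c,m,(150,100,480,300),100)[:2]: print("handle",b.min(0),b.max(0),rect(ray(c,b,.062)))
h=cv2.cvtColor(c["color"],cv2.COLOR_RGB2HSV).astype(int)
cv2.imwrite("pics/rest_chk.png",c["color"][:,:,::-1])
from plan import plan
plan(.6373,-.1722,.24,-6.27,1)
E
```

```text
time_s: 27.42
tool_pos: [0.4737, 0.3582, 0.2458]
tool_rot: [-180.0, -0.3, 30.2]
force: [-0.9, -0.1, 0.1]
grip_width: 0.0872
grasp_force: 0.0
[0.4737172  0.35815423 0.24582093]
handle [306 174] [331 294] (array([456.7, 346.6]), array([ 21.6, 109.4]), 30.1)
handle [282 268] [291 282] (array([411.2, 353.1]), array([ 8.1, 13.7]), 29.06)
pose [0.4731 0.3575 0.2439] [ 1.7999e+02 -1.2000e-01  3.0170e+01] shift mm [-124.3  540.5    3.9] shares/row for 1 [-6.216 27.023  0.194] turn deg 36.44 share tot 0.81
```

View pics/rest_chk.png

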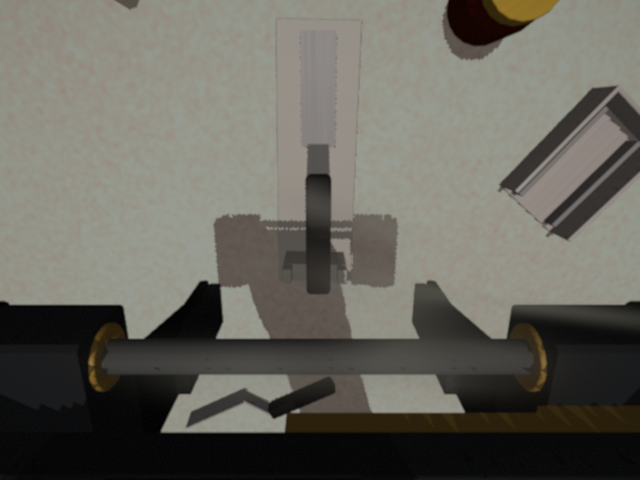

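The spatula is back on its rest, with the handle at (318,235) between the lugs and within 1 mm of where it started. Next is the bar.

```bash
python3 -m jog '[[1,0,0,0,0.14],[1,0,0,0,0.14],[1,0,0,0,0.14],[1,0,0,0,0.14],[1,0,0,0,0.14],[1,0,0,0,0.11],[1,0,0,0,0],[1,0,0,0,0]]';python3 plan.py .6373 -.1722 .16 -6.27 26
```

```text
time_s: 28.13
tool_pos: [0.4723, 0.3566, 0.2414]
tool_rot: [179.9, 0.1, -6.1]
force: [-0.1, -0.2, -1.0]
grip_width: 0.0868
grasp_force: 0.0
pose [0.4723 0.3566 0.2414] [ 1.7991e+02  1.0000e-01 -6.1300e+00] shift mm [220.6 508.2  81.4] shares/row for 26 [0.424 0.977 0.157] turn deg 0.14 share tot 0.003
```

```bash
python3 -m jog '[[1,0.42,1,0,0.003],[1,0.42,1,0,0],[1,0.42,1,0,0],[1,0.42,1,0,0],[1,0.42,1,0,0],[1,0.42,1,0,0],[1,0.42,1,0,0],[1,0.42,1,0,0],[1,0.42,1,0,0],[1,0.42,1,0,0],[1,0.42,1,0,0],[1,0.42,1,0,0]]'; python3 -m jog '[[1,0.42,1,0,0],[1,0.42,1,0,0],[1,0.42,1,0,0],[1,0.42,1,0,0],[1,0.42,1,0.5,0],[1,0.42,1,0.5,0],[1,0.42,1,0.5,0],[1,0.42,1,0.5,0],[1,0.42,1,0.5,0],[1,0.42,1,0.5,0],[1,0.42,1,0.5,0],[1,0.42,1,0.5,0]]'; python3 -m jog '[[1,0.4,0.8,0,0],[1,0.4,0.5,0,0],[1,0,0,0,0],[1,0,0,0,0],[1,0,0,0,0]]';python3 plan.py .6373 -.1722 .093 -6.27 1
```

```text
time_s: 29.13
tool_pos: [0.546, 0.1061, 0.2422]
tool_rot: [180.0, 0.1, -6.3]
force: [-0.3, 0.2, 1.3]
grip_width: 0.0869
grasp_force: 0.0
time_s: 30.13
tool_pos: [0.6193, -0.1434, 0.1615]
tool_rot: [-180.0, 0.1, -6.3]
force: [-0.3, -0.1, -0.1]
grip_width: 0.0869
grasp_force: 0.0
time_s: 30.55
tool_pos: [0.6322, -0.1685, 0.1625]
tool_rot: [-179.9, 0.1, -6.3]
force: [-0.1, 0.2, 0.2]
grip_width: 0.0872
grasp_force: 0.0
pose [ 0.6322 -0.1685  0.1625] [-1.7994e+02  6.0000e-02 -6.2900e+00] shift mm [ 5.5  3.1 69.5] shares/row for 1 [0.273 0.155 3.476] turn deg -0.02 share tot -0.0
```

```bash
python3 -m jog '[[1,0.27,0.155,0,0],[1,0,0,0.8,0],[1,0,0,0.9,0],[1,0,0,0.8,0],[1,0,0,0.6,0],[1,0,0,0.3,0],[1,0,0,0.1,0],[1,0,0,0,0],[1,0,0,0,0],[1,0,0,0,0]]'; python3 plan.py .6373 -.1722 .0925 -6.27 1
```

```text
time_s: 31.38
tool_pos: [0.6383, -0.1739, 0.0942]
tool_rot: [180.0, -0.1, -6.4]
force: [-0.4, -0.6, -0.4]
grip_width: 0.0868
grasp_force: 0.0
pose [ 0.6383 -0.1739  0.0942] [ 1.7998e+02 -1.1000e-01 -6.4100e+00] shift mm [-1.2 -1.6  1.7] shares/row for 1 [-0.06  -0.078  0.083] turn deg -0.14 share tot -0.003
```

```bash
python3 -m jog '[[1,-0.06,-0.08,0.08,0],[1,0,0,0,0],[0,0,0,0,0],[0,0,0,0,0],[0,0,0,0,0],[0,0,0,0,0],[0,0,0,0,0],[0,0,0,0,0],[0,0,0,0,0],[0,0,0,0,0]]' 18; python3 -m jog '[[0,0,0,0,0],[0,0,0,0,0]]'
```

```text
time_s: 32.22
tool_pos: [0.6366, -0.1721, 0.0914]
tool_rot: [180.0, -0.0, -6.4]
force: [0.6, 0.2, 0.4]
grip_width: 0.0558
grasp_force: 18.0
time_s: 32.38
tool_pos: [0.6366, -0.1721, 0.0913]
tool_rot: [180.0, -0.0, -6.4]
force: [0.4, -0.7, -0.1]
grip_width: 0.0558
grasp_force: 18.0
```

```bash
python3 -m jog '[[0,0,0,-0.2,0],[0,0,0,-0.5,0],[0,0,0,-0.8,0],[0,0,0,-0.8,0],[0,0,0,-0.6,0],[0,0,0,-0.4,0],[0,0,0,0,-0.1],[0,0,0,0,-0.11],[0,0,0,0,-0.1],[0,0,0,0,0],[0,0,0,0,0]]'; python3 plan.py .5049 -.3804 .15 7.6 12
```

```text
time_s: 33.3
tool_pos: [0.6364, -0.1721, 0.1574]
tool_rot: [-180.0, 0.0, 7.4]
force: [0.2, -0.4, -0.4]
grip_width: 0.0558
grasp_force: 18.0
pose [ 0.6364 -0.1721  0.1574] [-1.8e+02  1.0e-02  7.4e+00] shift mm [-157.3  189.6    7.4] shares/row for 12 [-0.655  0.79   0.031] turn deg -0.2 share tot -0.004
```

```bash
python3 -m jog '[[0,-0.3,0.4,0,0],[0,-0.6,0.7,0,0],[0,-0.8,0.95,0,0],[0,-0.8,0.95,0,0],[0,-0.8,0.95,0,0],[0,-0.8,0.95,0,0],[0,-0.8,0.95,0,0],[0,-0.8,0.95,0,0],[0,-0.8,0.95,0,0],[0,-0.7,0.8,0,0],[0,-0.5,0.6,0,0],[0,-0.2,0.3,0,0]]'; python3 -m jog '[[0,0,0,0,0],[0,0,0,0,0]]'; python3 plan.py .5049 -.3804 .0223 7.6 1; python3 - <<'E'
from meas import *
c=snap("top","top2");q=cloud(c)
w=snap("wrist","w_cart");Q=cloud(w)
k=(Q[...,2]>.036)&(Q[...,2]<.048)&(abs(Q[...,0]-.505)<.11)&(abs(Q[...,1]+.38)<.1)
P=Q[k];print("carton rim wrist x",np.percentile(P[:,0],[1,99]),"y",np.percentile(P[:,1],[1,99]),len(P))
E
```

```text
time_s: 34.3
tool_pos: [0.5016, -0.3839, 0.1574]
tool_rot: [179.9, 0.1, 7.2]
force: [-0.0, 0.2, -0.5]
grip_width: 0.0562
grasp_force: 18.0
time_s: 34.47
tool_pos: [0.5048, -0.3798, 0.1574]
tool_rot: [-180.0, -0.0, 7.5]
force: [1.0, -0.0, -0.6]
grip_width: 0.0556
grasp_force: 18.0
pose [ 0.5048 -0.3798  0.1574] [-1.7997e+02 -2.0000e-02  7.4800e+00] shift mm [ -0.    0.6 135.1] shares/row for 1 [-0.     0.029  6.753] turn deg -0.12 share tot -0.003
carton rim wrist x [0.44926572 0.59822062] y [-0.46113817 -0.29824664] 4639
```

```bash
python3 -m jog '[[0,0,0.03,0.4,0],[0,0,0,0.9,0],[0,0,0,1,0],[0,0,0,1,0],[0,0,0,1,0],[0,0,0,0.9,0],[0,0,0,0.6,0],[0,0,0,0.4,0],[0,0,0,0.2,0],[0,0,0,0.1,0],[0,0,0,0.1,0],[0,0,0,0.05,0]]'; python3 -m jog '[[0,0,0,0,0],[0,0,0,0,0],[0,0,0,0,0]]'
```

```text
time_s: 35.57
tool_pos: [0.5054, -0.3811, 0.0251]
tool_rot: [179.9, -0.1, 7.5]
force: [0.8, -0.4, -0.4]
grip_width: 0.056
grasp_force: 18.0
time_s: 35.82
tool_pos: [0.505, -0.3811, 0.025]
tool_rot: [180.0, -0.0, 7.5]
force: [-0.1, 0.1, -1.4]
grip_width: 0.0561
grasp_force: 18.0
```

Another 3–4 mm until contact.

```bash
python3 -m jog '[[0,0,0,0.08,0],[0,0,0,0.06,0],[0,0,0,0.03,0],[0,0,0,0,0],[0,0,0,0,0],[0,0,0,0,0]]'
```

```text
time_s: 36.32
tool_pos: [0.5048, -0.3809, 0.0215]
tool_rot: [180.0, -0.0, 7.5]
force: [-1.7, 0.5, 5.1]
grip_width: 0.056
grasp_force: 20.8
```

Contact (+5 N). Release slowly and leave.

```bash
python3 -m jog '[[0.8,0,0,0,0],[0.8,0,0,0,0],[0.8,0,0,0,0],[0.8,0,0,0,0],[0.85,0,0,0,0],[0.85,0,0,0,0]]'; python3 -m jog '[[0.85,0,0,-0.3,0],[0.85,0,0,-0.7,0],[0.85,0,0,-1,0],[0.85,0,0,-1,0],[0.85,0,0,-1,0],[0.85,0,0,-1,0],[0.85,0,0,-1,0],[0.85,0,0,-1,0],[0.85,0,0,-1,0],[0.85,0,0,-0.7,0],[0.85,0,0,0,0],[0.85,0,0,0,0]]'; python3 -m jog '[[0.85,-0.3,0.6,0,0],[0.85,-0.3,0.9,0,0],[0.85,-0.3,0.9,0,0],[0.85,-0.3,0.9,0,0],[0.85,-0.3,0.9,0,0],[0.85,-0.3,0.9,0,0],[0.85,-0.3,0.9,0,0],[0.85,-0.3,0.9,0,0],[0.85,-0.3,0.6,0,0],[0.85,0,0,0,0],[0.85,0,0,0,0],[0.85,0,0,0,0]]'; python3 - <<'E'
from meas import *
c=snap("top","topF");q=cloud(c);h=cv2.cvtColor(c["color"],cv2.COLOR_RGB2HSV).astype(int)
m=(h[...,1]>110)&(h[...,2]>85)&(h[...,0]>16)&(h[...,0]<30)
for b in blobs(c,m,(430,205,525,310),150)[:1]: print("bar",b.mean(0),rect(ray(c,b,.020)))
E
```

```text
time_s: 36.82
tool_pos: [0.5052, -0.3817, 0.0215]
tool_rot: [179.9, -0.1, 7.5]
force: [1.0, -4.1, 5.5]
grip_width: 0.0725
grasp_force: 2.6
time_s: 37.82
tool_pos: [0.5051, -0.38, 0.1957]
tool_rot: [180.0, -0.0, 7.6]
force: [-0.5, 0.1, -0.6]
grip_width: 0.0737
grasp_force: 0.0
time_s: 38.82
tool_pos: [0.4713, -0.5351, 0.1943]
tool_rot: [-179.9, -0.0, 7.6]
force: [0.4, 0.3, 0.2]
grip_width: 0.0739
grasp_force: 0.0
bar [473.39230769 257.77692308] (array([ 506.3, -381.4]), array([56.5, 99.7]), 7.7)
```

View pics/topF.png

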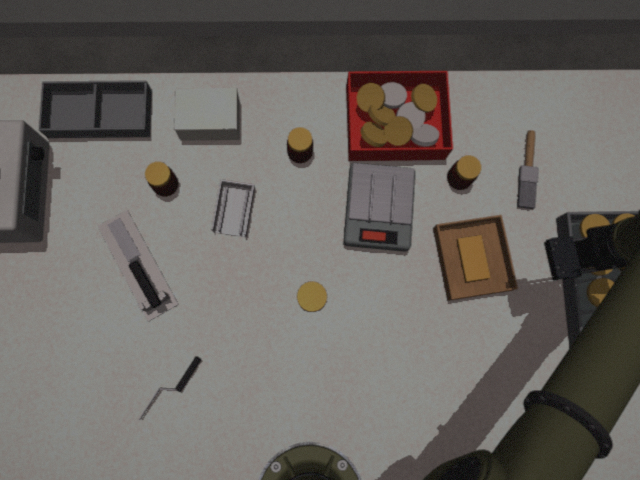

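The final top view shows the bar flat and centred in the carton at (474,258) and the spatula on its rest at (140,265). The jars at (162,178), (300,145) and (464,172) and the lid at (312,296) have not moved.

```bash
python3 -c "
from cell import env
print(env.sign_off())"
```

```text
the job is handed in; nothing more can be done
None
```

The job is done and handed in at about 39 s: the bar was weighed and now lies flat on the carton floor, the spatula is back on its rest, and the jars and loose lid were not moved.

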